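# Roll the long sample bottle up the reader ramp

### The job

Two capped bottles lie on their sides at the foot of the bottle reader's two-lane loading ramp. With the fingers, slowly and gently push the longer bottle up its lane, over the small crest and fully home against the stop at the top, never letting it run loose or roll back, and do not pinch or lift it. Leave the shorter bottle at the foot, leave everything else where it stands, and finish with the hand clear.

Things in the scene. Friction and masses are not known exactly. Their poses are not given: they have to be found in the camera images.
- ramp: Bottle reader with two-lane loading ramp, fixed, white and aluminium, 244 mm wide. Origin under the ramp's middle on the bench; +x up the ramp, y across the lanes, z up. Lanes centred at y = +60 and -60 mm, each 108 mm wide between guide rails 10 mm above the lane. Behind the foot's back lip (x below -84 mm; lip 24 mm high) only bare bench, z 0. Housing behind the stop: x 125 to 200, top z 95 mm.
- foot (a point): Foot valley of the lanes, on their surface midway between the two lanes, at x -68, z 20 mm in the ramp's frame. From here the ramp rises at 8 degrees. A bottle of 50 mm diameter lying here has its centre at x -67, z 45 mm in the ramp's frame.
- crest (a point): Crest of the ramp, on its surface midway between the two lanes, at x 56, z 37.4 mm in the ramp's frame. Beyond it a shallow seat falls at 5 degrees towards the stop, so that a bottle past the crest rolls the last 20 mm by itself and stays.
- stop (a point): Foot of the upright stop wall's face, midway between the two lanes, at x 103, z 33 mm in the ramp's frame; the wall's top is at z 82 mm. A 50 mm bottle fully home against the stop has its centre at x 78, z 61 mm in the ramp's frame.
- deck: The rising part of the ramp, fixed to the ramp body and turning with it. Origin on its surface in the foot valley, midway between the lanes; +x points up along the slope (8 degrees above level), z square to the surface. A bottle lying on the slope has its centre at z = 25 mm here.
- tube: The longer bottle, to be pushed: a smooth white capped cylinder with an orange cap of the same diameter, 50 mm in diameter, 100 mm long, lying on its side across its lane, 0.15 to 0.3 kg; it rolls freely, is slippery, and takes under 5 N to push up the slope. Origin at its centre; its y axis is its long axis, x and z turn as it rolls. It may be in either lane.
- jar: The shorter bottle of the same kind, 50 mm in diameter, 60 mm long, lying in the other lane's foot valley; to be left there. Origin at its centre, y along its axis.
- vial: Small amber vial, 22 mm in diameter, 45 mm high, standing on the reader's housing. Origin at the centre of its underside. Not to be disturbed.
- flask: Wide glass jar with an orange lid, 60 mm in diameter, 85 mm high, standing on the bench beside the ramp (+y side). Origin at the centre of its underside. Not to be disturbed.
- dishes: Stack of green culture dishes, 80 mm in diameter, 55 mm high, standing beside the ramp (-y side). Origin at the centre of its underside. Not to be disturbed.
- tipbox: Yellow pipette tip box, 85 x 120 x 60 mm high, on the bench on the robot's right. Origin at the centre of its underside. Not to be disturbed.
- beaker: Clear beaker, 70 mm across, 90 mm high, on the bench on the robot's left. Origin at the centre of its underside. Not to be disturbed.
- marker_block: Blue block, 110 x 60 x 30 mm high, on the bench on the robot's left. Origin at the centre of its underside. Not to be disturbed.
There are look-alikes about, which are no part of the job. What is shaped like the tube but purple or turquoise is not meant.

How it is judged:
By the outcome, as a careful person would: the job done as asked, in the order asked, and still so for the second after the job is handed in, with the robot touching nothing.
It also fails if it takes over 35 s, if anything falls off the work surface, if the arm or the gripper's body presses on something with over 40 N, if the wrist force passes 120 N, or if a joint passes its speed limit or range.

### The arm

A 7-joint arm with a two-finger parallel gripper is mounted at the origin on the work surface. World frame = base frame: x ahead of the robot, y to its left, z up, the work surface at z = 0. Lengths are in m, angles in rad, forces in N, time in s.
With the tool pointing down it reaches from about 0.425 to 0.95 m from the base axis. Payload 4.7 kg.
Tool frame: the origin (TCP) lies between the finger pads; the fingertips stand 25 mm ahead of it and the grasp point (between the pads) lies 6 mm ahead of it; z points along the fingers, y is the line along which they close (so a half turn about z gives the same grasp; the last joint's range is limited). The gripper opens to 85 mm and grips with 20 to 120 N. Pads are 22 mm wide; open, the fingers measure 114 mm over their backs; the gripper's body (76 mm by 85 mm) begins 54 mm behind the grasp point. The pads swing forward as they close: fully open they stand 13 mm farther back than shut.
Start: joints at [-1.17, 0.469, -0.049, 1.532, 0.024, 1.141, -0.082], TCP at [0.281, 0.614, 0.256] pointing down, gripper open.
Joint ranges: [-2.59, 2.59], [-0.33, 1.99], [-1.39, 1.29], [0.1, 2.45], [-1.04, 4.18], [0.21, 1.99], [-2.66, 2.66]. Speed limits (rad/s): [2.57, 2.57, 3.14, 3.14, 3.14, 3.14, 3.14].

### API

Orientations are given as a 3x3 rotation matrix whose columns are the frame's x, y, z axes.
In Python, from rig import * gives the robot as it stands. Calls block until the motion is done:
- movep(position, orientation): joint-space move of the TCP to a pose.
- move_l(position, attitude=None, feed=0.15, until_force=None): straight line of the TCP; attitude=None keeps the orientation; feed is the mean speed in m/s. With until_force (N) it stops when the force on the tool has changed by that much, and returns True; else False.
- move_joints(angles): joint-space move.
- command_gripper(opening, newtons=None): finger opening in m; newtons is the grip in N (None keeps the last); returns when the fingers have stopped.
- sleep(seconds).
- inverse_kinematics(position, orientation): joint angles nearest the present ones, or None.
- sense(): the state.
- camera(name): name is "scene" or "top"; returns (picture, depth): 480x640x3 uint8, red, green, blue; 480x640 float32, m along the optical axis (not along the pixel's ray), 0 where there is no reading.
- camera_params(name): a dict with "K" (3x3 intrinsics, pixels), "position" and "rotation" of the camera in the world. Camera axes: x right, y down, z forward; pixel columns grow to the right and rows downward; lengths in m; the calibration is good to about 2 mm. A picture is of the moment at which its call begins. camera_params takes no time and is no camera call.
A pose or a line that the arm cannot do raises Unreachable and nothing moves.
- finish_job(): hands the job in; it is judged then, once.
The state is a dict: "time_s": time; "joint_pos": joint angles; "qd": joint speeds; "joint_efforts": joint torques, N m; "position": TCP position; "tcp_rot": TCP orientation; "wrist_force": force on the tool from outside, world axes, zero at the start; "ft_torque": the same for the moment, N m; "finger_gap": finger opening in m; "gripper_force": force on a finger pad.
Only numpy, scipy, OpenCV 4.12 (cv2) and the standard library are available. Lean on these libraries where they do the work, as an engineer would, in place of code of your own. Each camera call takes 0.05 s, during which the arm holds its last target. There are 200 camera calls.

## Working session

There is one attempt and no reset: what is moved stays moved. The work goes in short steps, each a Python script; the robot and the scene stay as the last script left them, time stands still between calls to the robot, and variables do not carry over. Pictures are saved under pics/ and viewed, at most 10 in all, crops included, and the job is handed in when it is done.

```bash
mkdir -p pics; ls
python3 - <<'E'
from rig import *
import cv2,numpy as np
for n in("scene","top"):
    p,d=camera(n); cv2.imwrite(f"pics/{n}0.png",p[:,:,::-1]); np.savez(f"{n}0.npz",p=p,d=d)
    c=camera_params(n); print(n,c)
print(sense()["time_s"])
E
```

```text
pics
scene {'K': array([[454.71514902,   0.        , 325.59736137],
       [  0.        , 454.71514902, 237.51393541],
       [  0.        ,   0.        ,   1.        ]]), 'position': array([ 1.35728526, -0.50832056,  0.75175629]), 'rotation': array([[ 0.55192945,  0.47846775, -0.68296596],
       [ 0.83382363, -0.32705552,  0.44471659],
       [-0.01058524, -0.81492534, -0.57946928]])}
top {'K': array([[469.86875612,   0.        , 310.7273655 ],
       [  0.        , 469.86875612, 244.90411622],
       [  0.        ,   0.        ,   1.        ]]), 'position': array([0.41646869, 0.00734723, 1.23179357]), 'rotation': array([[-8.97322496e-04, -9.89716858e-01,  1.43037530e-01],
       [-9.99734325e-01,  4.18230478e-03,  2.26668724e-02],
       [-2.30320123e-02, -1.42979190e-01, -9.89457669e-01]])}
0.1
```

View pics/scene0.png

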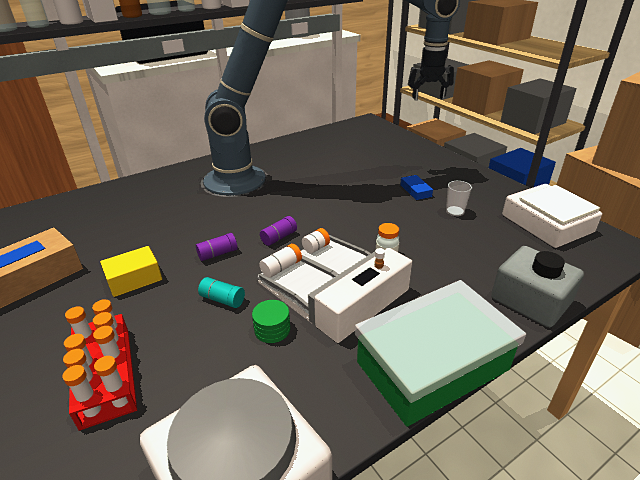

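View pics/top0.png

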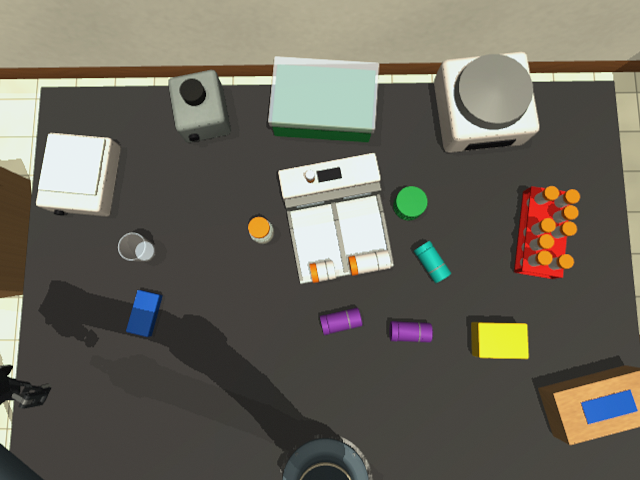

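The top view shows the ramp at about (335,220), with white/orange bottles at its foot. The longer one is at (370,263) in the right (-y) lane and the shorter at (325,271) in the left. These could be confused with the tube:
- jar (325,271): white/orange but short
- purple (340,320) and (411,331): wrong colour
- turquoise (432,261): wrong colour
- flask lid (260,228): stands upright

I choose (370,263). Next I'll measure the ramp and check the choice in a crop.

```bash
cat > h.py <<'E'
import numpy as np,cv2
def world(c,d):
    v,u=np.mgrid[0:480,0:640]; K=c["K"]
    P=np.stack([(u-K[0,2])/K[0,0]*d,(v-K[1,2])/K[1,1]*d,d],-1)
    return P@c["rotation"].T+c["position"]
E
python3 - <<'E'
from rig import *
from h import *
f=np.load("top0.npz");p,d=f["p"],f["d"];W=world(camera_params("top"),d)
hsv=cv2.cvtColor(p,cv2.COLOR_RGB2HSV)
roi=np.zeros((480,640),bool);roi[145:290,270:400]=1
hous=roi&(W[...,2]>.085)&(W[...,2]<.103)
n,l,s,_=cv2.connectedComponentsWithStats(hous.astype(np.uint8));k=1+s[1:,4].argmax()
pts=W[l==k];r=cv2.minAreaRect((pts[:,:2]*1000).astype(np.float32));print("housing",r,cv2.boxPoints(r),np.median(pts[:,2]))
# whole ramp outline
m=roi&(W[...,2]>.012)
n,l,s,_=cv2.connectedComponentsWithStats(m.astype(np.uint8));k=1+s[1:,4].argmax()
r=cv2.minAreaRect((W[l==k][:,:2]*1000).astype(np.float32));print("ramp",r,cv2.boxPoints(r))
org=(hsv[...,0]>5)&(hsv[...,0]<22)&(hsv[...,1]>150)&(hsv[...,2]>90)
o=roi&org&(W[...,2]>.02); n,l,s,c=cv2.connectedComponentsWithStats(o.astype(np.uint8))
for i in range(1,n):
    if s[i,4]>20: print("cap",c[i],s[i,4],W[l==i].mean(0),W[l==i].max(0))
b=roi&(W[...,2]>.055)&(W[...,2]<.08)&(np.mgrid[0:480,0:640][0]>240)
n,l,s,c=cv2.connectedComponentsWithStats(b.astype(np.uint8))
for i in range(1,n):
    if s[i,4]>20: print("bottle",c[i],s[i,4],cv2.minAreaRect((W[l==i][:,:2]*1000).astype(np.float32)),W[l==i][:,2].max())
cv2.imwrite("pics/crop.png",cv2.resize(p[140:300,260:440,::-1],None,fx=4,fy=3.75,interpolation=2)[:600])
E
```

```text
housing ((750.5839233398438, -12.930282592773438), (93.0743408203125, 250.29896545410156), 10.58630657196045) [[ 681.84686  101.53942]
 [ 727.8309  -144.49927]
 [ 819.321   -127.39999]
 [ 773.337    118.6387 ]] 0.09545089848878152
ramp ((613.8682861328125, -38.48210144042969), (371.240234375, 250.29896545410156), 10.586304664611816) [[ 408.41553    50.435787]
 [ 454.39954  -195.6029  ]
 [ 819.32104  -127.399994]
 [ 773.33704   118.6387  ]]
cap [352.98412698 265.05555556] 126 [ 0.5339448  -0.07103532  0.06571827] [ 0.5577517  -0.06127258  0.07519681]
cap [313.77391304 272.46956522] 115 [0.51575025 0.02654297 0.0656589 ] [0.5403641  0.03606654 0.07497841]
bottle [369.06886657 261.26829268] 697 ((544.111083984375, -111.91018676757812), (46.36060333251953, 99.80602264404297), 10.549179077148438) 0.07519681347328078
bottle [322.10352941 270.16      ] 425 ((522.25048828125, 5.945842742919922), (45.89984130859375, 60.20518112182617), 9.403376579284668) 0.0749784106627176
```

View pics/crop.png

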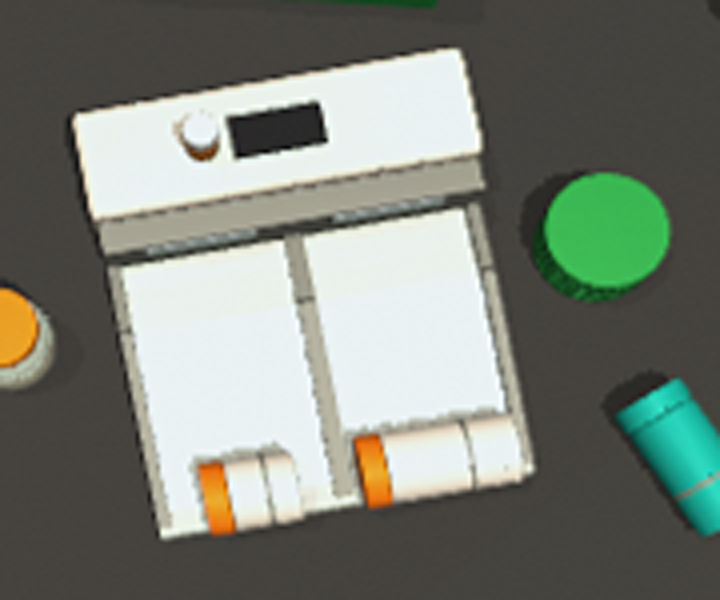

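The crop confirms it: the long white bottle with orange cap sits in the -y lane, and the jar is in the other lane. The ramp origin is at (0.5997,-0.0411) with yaw 10.57°. The bottle comes out at ramp x -68, y -59.5, which matches the description.

```bash
cat >> h.py <<'E'
a=np.radians(10.57);C,S=np.cos(a),np.sin(a);O=np.array([.5997,-.0411,0])
def R2W(x,y,z): return O+np.array([C*x-S*y,S*x+C*y,z])
def att(s): # tool y along s*ramp y, z down
    y=s*np.array([-S,C,0]);z=np.array([0,0,-1.]);return np.column_stack([np.cross(y,z),y,z])
E
python3 - <<'E'
from rig import *
from h import *
q0=np.array(sense()["joint_pos"])
best=None
for s in(1,-1):
    q=inverse_kinematics(R2W(-.135,-.06,.13),att(s))
    q2=inverse_kinematics(R2W(.05,-.06,.08),att(s))
    print(s,q,q2)
    if q is not None and q2 is not None:
        c=abs(np.array(q)-q0).max()
        if best is None or c<best[0]: best=(c,s)
s=best[1];print("s",s)
command_gripper(.05)
movep(R2W(-.135,-.06,.16),att(s))
move_l(R2W(-.135,-.06,.057),feed=.1)
st=sense();print(st["time_s"],st["position"],st["finger_gap"],st["wrist_force"])
p,d=camera("scene");cv2.imwrite("pics/s1.png",cv2.resize(p[200:340,220:420,::-1],None,fx=4,fy=4,interpolation=2))
E
```

```text
1 [-0.16025702  0.35258403  0.40457739  2.09939259 -0.20605951  0.72663091
  2.13210477] [-0.03760387  0.6373016   0.16012966  1.70988132 -0.13201204  0.80492251
  1.93854333]
-1 [-0.57238019  0.49326172  0.96985124  2.11867511 -0.56768568  0.81299429
 -0.63617674] [-0.39314008  0.74096001  0.70464202  1.73238021 -0.59538588  0.89406903
 -0.81797782]
s -1
4.4417 [ 0.47843965 -0.12502202  0.05748381] 0.050429583580327154 [ 0.0366678   0.33400962 -0.48353743]
```

View pics/s1.png

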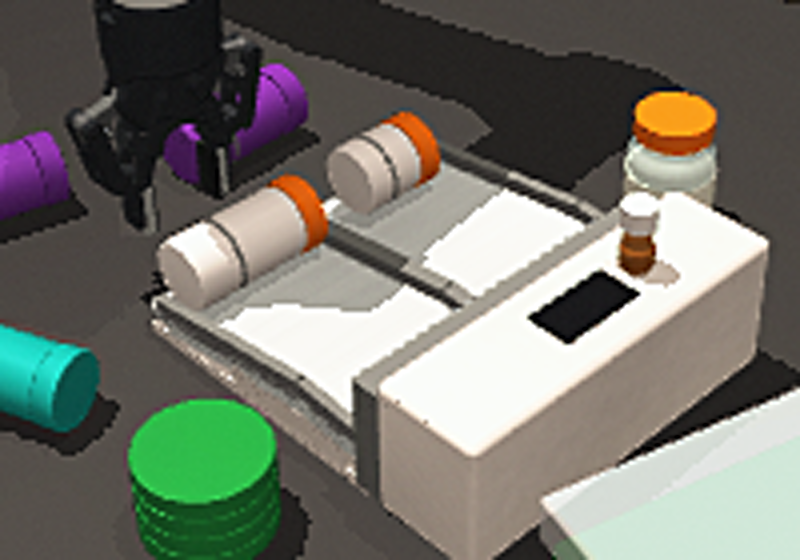

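The fingers stand astride and behind the long bottle, clear of the lip and the other bottles. I'll push slowly up the slope with a force guard.

Run:
```python
from rig import *
from h import *
x=np.array([C,S,0])
def go(xr,z,feed,f=12):
    h=move_l(R2W(xr,-.06,z),feed=feed,until_force=f);s=sense()
    print(round(s["time_s"],2),h,((s["position"]-O)@x).round(4),s["position"][2].round(4),"F",s["wrist_force"].round(2));return h
go(-.106,.057,.03)
if not go(-.03,.057+.076*.1405,.02):
    p,d=camera("scene");cv2.imwrite("pics/s2.png",cv2.resize(p[200:340,220:420,::-1],None,fx=4,fy=4,interpolation=2))
```

```text
5.61 False -0.1063 0.057 F [ 0.44  0.61 -0.35]
9.59 False -0.03 0.0677 F [-1.52  0.47  0.56]
```

View pics/s2.png

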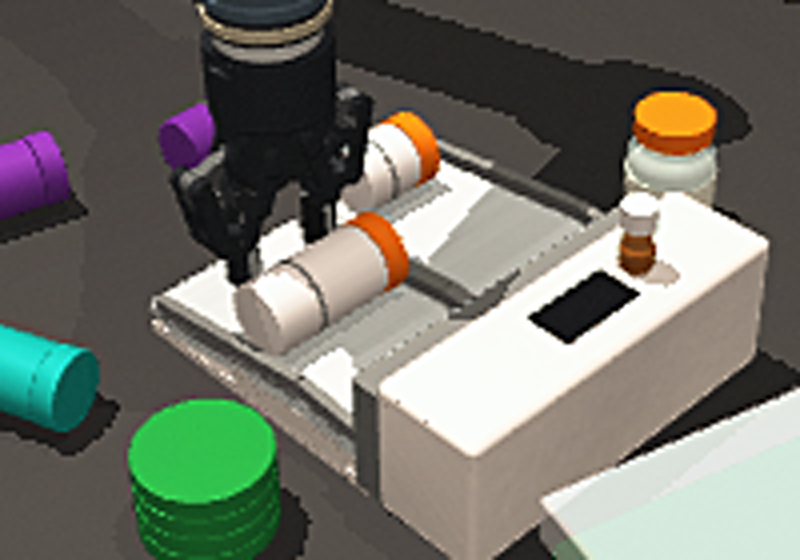

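The bottle is straight against both fingers, halfway up. I'll carry on over the crest and follow it gently home.

Run:
```python
from rig import *
from h import *
x=np.array([C,S,0])
def go(xr,z,feed,f=12):
    h=move_l(R2W(xr,-.06,z),feed=feed,until_force=f);s=sense()
    print(round(s["time_s"],2),h,((s["position"]-O)@x).round(4),s["position"][2].round(4),"F",s["wrist_force"].round(2));return h
go(.022,.0677+.052*.1405,.017)
go(.052,.076,.015,3)
p,d=camera("scene");cv2.imwrite("pics/s3.png",cv2.resize(p[200:340,220:420,::-1],None,fx=4,fy=4,interpolation=2))
p,d=camera("top");W=world(camera_params("top"),d);np.savez("top3.npz",p=p,d=d)
hsv=cv2.cvtColor(p,cv2.COLOR_RGB2HSV)
o=(hsv[...,0]>5)&(hsv[...,0]<22)&(hsv[...,1]>150)&(hsv[...,2]>90);o[:,:285]=0;o[:,400:]=0;o[:190]=0;o[290:]=0
n,l,s,c=cv2.connectedComponentsWithStats(o.astype(np.uint8))
for i in range(1,n):
    if s[i,4]>15: 
        w=W[l==i].mean(0)-O; print(c[i],s[i,4],w@x,w@[-S,C,0],w[2])
```

```text
12.88 False 0.022 0.075 F [-0.1   0.04 -1.01]
14.09 True 0.0394 0.0749 F [-0.21  0.11 -0.16]
```

View pics/s3.png

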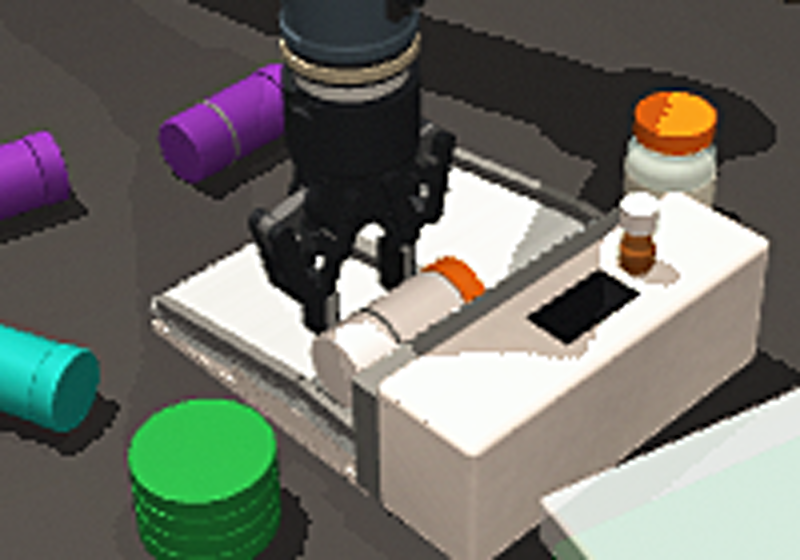

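The bottle is past the crest and near the stop, with its cap at (465,275) in the crop. I'll measure its position in the scene depth and keep nudging with a light force guard.

Run:
```python
from rig import *
from h import *
x=np.array([C,S,0])
def tube():
    p,d=camera("scene");W=world(camera_params("scene"),d)-O
    hsv=cv2.cvtColor(p,cv2.COLOR_RGB2HSV);X=W@x;Y=W@[-S,C,0];Z=W[...,2]
    m=(Y<-.012)&(Y>-.11)&(X<.099)&(X>.045)&(Z>.046)&(Z<.093)&(p.max(2)>70)
    for lo,hi in((-.11,-.085),(-.035,-.012)):
        k=m&(Y>lo)&(Y<hi);A=np.c_[2*X[k],2*Z[k],np.ones(k.sum())]
        s=np.linalg.lstsq(A,X[k]**2+Z[k]**2,rcond=None)[0]
        print("tube",k.sum(),"c",s[:2].round(4),"r",np.sqrt(s[2]+s[0]**2+s[1]**2).round(4),"ztop",Z[k].max().round(4),"x at top",X[k][Z[k]>Z[k].max()-.002].mean().round(4))
tube()
for i in range(3):
    h=move_l(R2W(.048,-.06,.075),feed=.008,until_force=3);s=sense()
    print(s["time_s"],h,(s["position"]-O)@x,s["wrist_force"].round(2))
    if h:break
tube()
```

```text
tube 160 c [0.0707 0.0686] r 0.0196 ztop 0.0902 x at top 0.0491
tube 129 c [0.0706 0.0664] r 0.0216 ztop 0.0913 x at top 0.0492
14.6833 True 0.03933851697697739 [-0.63 -0.17 -0.85]
tube 153 c [0.0715 0.0655] r 0.0213 ztop 0.087 x at top 0.0647
tube 124 c [0.0707 0.0659] r 0.0222 ztop 0.0892 x at top 0.0574
```

Two stops at the same place (0.0394) suggest the bottle is firm against the stop. I'll back off and check.

Run:
```python
from rig import *
from h import *
x=np.array([C,S,0])
move_l(R2W(.0,-.06,.085),feed=.04)
move_l(R2W(-.06,-.06,.20),feed=.15)
move_l(R2W(-.16,-.06,.25),feed=.15)
p,d=camera("top");W=world(camera_params("top"),d)-O;X=W@x;Y=W@[-S,C,0];Z=W[...,2]
for lo,hi in((-.108,-.085),(-.08,-.04),(-.035,-.012)):
    k=(Y>lo)&(Y<hi)&(X>.04)&(X<.1)&(Z>.066)&(Z<.09)
    t=np.polyfit(X[k],Z[k],2);print(k.sum(),"apex x",-t[1]/2/t[0],"z",np.polyval(t,-t[1]/2/t[0]),X[k].min(),X[k].max())
k=(abs(Y-.06)<.05)&(X<-.04)&(X>-.1)&(Z>.055)&(Z<.08);print("jar",X[k].mean(),Y[k].min(),Y[k].max())
k=(abs(Y+.06)<.04)&(X>.02)&(X<.12);
cv2.imwrite("pics/t4.png",cv2.resize(p[140:300,260:440,::-1],None,fx=4,fy=3.75,interpolation=2))
print(sense()["time_s"],sense()["wrist_force"])
```

```text
166 apex x 0.07798018381766585 z 0.08526036601277562 0.05454127307882238 0.09996492317314254
297 apex x 0.07801532485759388 z 0.0853798688537093 0.05297350399065281 0.09986359212846083
170 apex x 0.0780295619523283 z 0.08605965037714045 0.05267821115077737 0.09995207215779196
jar -0.0679432188869754 0.03049622409166595 0.09028897596064422
17.8583 [ 0.4428664  -0.5197984  -0.45123501]
```

View pics/t4.png

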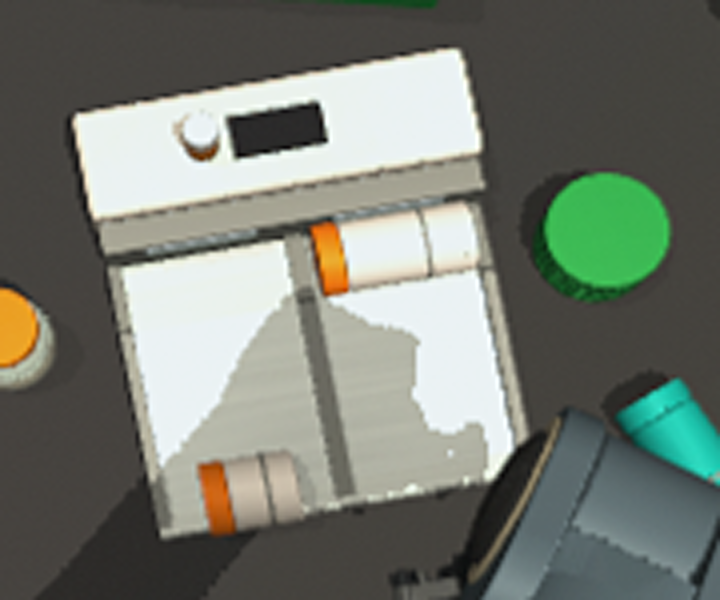

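The long bottle's apex is at x = 78 mm along its whole length, so it is fully home and straight. The jar is still at the foot (x -68) and the hand is clear.

```bash
python3 -c "
from rig import *
print(finish_job())"
```

```text
the job is handed in; nothing more can be done
None
```

The longer bottle is fully home against the stop, the shorter one is still at the foot, the hand is clear, and the job was handed in at about 18 s.

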